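# Swap two cartons and pack the short one up level

### The arm

A 6-joint arm with a two-finger parallel gripper is mounted at the origin on the work surface. World frame = base frame: x ahead of the robot, y to its left, z up, the work surface at z = 0. Lengths are in mm, angles in rad, forces in N, time in s.
With the tool pointing down it reaches from about 350 to 875 mm from the base axis. Payload 4.2 kg.
Tool frame: the origin (TCP) lies between the finger pads; the fingertips stand 11 mm ahead of it and the grasp point (between the pads) lies 8 mm behind it; z points along the fingers, y is the direction in which the jaws open and shut (so a half turn about z gives the same grasp; the last joint's range is limited). The gripper opens to 85 mm and grips with 20 to 120 N. Pads are 22 mm wide; open, the fingers measure 114 mm over their backs; the gripper's body (76 mm by 85 mm) begins 54 mm behind the grasp point. The pads swing forward as they close: fully open they stand 13 mm farther back than shut.
Start: joints at [-1.049, 0.385, 0.008, 0, -1.194, -0.259], TCP at [162.383, -603.516, 242.312] pointing down, gripper open.
Joint ranges: [-3.14, 3.14], [-1.21, 2.06], [-1.07, 1.41], [-3.16, 2.05], [-2.99, -0.16], [-3.1, 3.1]. Speed limits (rad/s): [2.79, 2.79, 3.14, 3.14, 3.14, 3.14].

### API

Orientations are given as a unit quaternion [x, y, z, w].
In Python, from bench import * gives the robot as it stands.
- The arm moves only by the tool servo_tool, never from a script. Its argument "rows" is a list of rows, each a list of 7 numbers: the opening, from 0 (shut) to 1 (fully open), then the shift along the tool's x, y, z in cm, then the turn, a rotation vector about the tool's x, y, z in degrees. A call has 1 to 12 rows; each row shifts and turns the commanded pose from where the row before left it, along the tool's axes as they then stand; what a row does not reach is not made up. A row lasts 1/10 s, in which the tool goes at most 50 mm and 8.59 degrees, less where a joint would pass 70% of its speed; a pose out of reach is approached as far as the arm can. A call is refused whole if a number of a shift passes 5 or a number of a turn 8.59, either way. A call with a gripper value outside its range is refused whole. The fingers move at their own pace and stop on an object; the grip force is fixed at half the most. Time passes only in rows, so rows that do not move let the fingers close. It gives the time, the measured TCP pose, the force and the opening at its end, in the units of the state.
- read_state(): the state, without advancing time (a new reading comes with each control period).
- get_image(name): name is "scene" or "top" or "wrist"; returns a dict with "image" (384x512x3 uint8, red, green, blue), "mtx" (3x3 intrinsics, pixels), "extrinsics" (4x4, takes a point from camera to world coordinates). Camera axes: x right, y up, looking along -z (the intrinsics and any distortion apply to the point x, -y, -z); pixel columns grow to the right and rows downward; lengths in mm; the calibration is good to about 2 mm. A picture is of the moment at which its call begins. There is no depth.
- job_done(): hands the job in, once; it reports no verdict.
The state is a dict: "clock": time; "joints": joint angles; "joint_vel": joint speeds; "joint_efforts": joint torques, N m; "position": TCP position; "ee_rot": TCP orientation; "contact_force": force on the tool from outside, world axes, zero at the start; "wrist_torque": the same for the moment, N m; "gripper_width": finger opening in mm.
Only numpy, scipy, OpenCV 4.12 (cv2) and the standard library are available. Lean on these libraries where they do the work, as an engineer would, in place of code of your own. Each camera call takes 0.05 s, during which the arm holds its last target. There are 200 camera calls.

### The job

The tall and the short carton are each on the wrong stand: swap them, parking one of them on the round rubber mat on the way, so that the tall carton stands directly on the low oblong stand and the short carton on the high square stand. A board will be laid across both, so first stack flat on the high stand just those grey plates that, under the short carton, bring its top level with the tall carton's top, and leave any plate you do not need where it lies. Centre the plates and cartons on their stands, set the cartons square to them, keep the cartons upright throughout, and let go of everything.

Things in the scene. Friction and masses are not known exactly. Their poses are not given: they have to be found in the camera images.
- tall_mid (a point): centre (half-way up) of the loose tall cardboard carton, 90 mm long (its x), 56 mm wide (its y), 85 mm high, about 0.2 kg; z up. Starts near the middle of the high stand
- short_mid (a point): centre (half-way up) of the loose short cardboard carton, 90 mm long (its x), 56 mm wide (its y), 50 mm high, about 0.15 kg; z up. Starts near the middle of the low stand
- plate_thin_mid (a point): centre (half-way up) of the thin grey plastic plate, the shortest: 60 mm long (x), 40 mm wide (y), 8 mm thick, lying loose on the bench
- plate_middle_mid (a point): centre (half-way up) of the middle grey plastic plate: 75 mm long (x), 40 mm wide (y), 12 mm thick, lying loose on the bench
- plate_thick_mid (a point): centre (half-way up) of the thick grey plastic plate, the longest: 90 mm long (x), 40 mm wide (y), 17 mm thick, lying loose on the bench
- low_stand_top (a point): centre of the top face of the low stand, a plain plywood board fixed to the bench: oblong, 130 mm (its x) by 90 mm (its y), 12 mm thick, so its top is 12 mm above the bench; the tall carton's length goes along its length
- high_stand_top (a point): centre of the top face of the high stand, a plain plywood block fixed to the bench: square, 110 by 110 mm, 22 mm thick, so its top is 22 mm above the bench; the short carton's length may go along its x or its y
- mat_top (a point): centre of the top face of the free parking spot, a black round rubber mat fixed to the bench, 136 mm across, 3 mm thick
Not all that is in view belongs to the job. What is shaped like the part that bears tall_mid but red is not meant.

How it is judged:
By the outcome, as a careful person would: the job done as asked, in the order asked, and still so for the second after the job is handed in, with the robot touching nothing.
It also fails if it takes over 128 s, if anything falls off the work surface, if the arm or the gripper's body presses on something with over 40 N, if the wrist force passes 120 N, or if a joint passes its speed limit or range.

## Working session

There is one attempt and no reset: what is moved stays moved. The work goes in short steps, Python scripts to look and compute and a tool call to move; the robot and the scene stay as the last step left them, time stands still between calls to the robot, and variables do not carry over. Pictures are saved under pics/ and viewed, about 12 in all and at most 16, crops included, and the job is handed in when it is done.

Besides the shell and the picture viewer there is one more tool, called after "Request:" as name(argument=value, ...), one argument or row to a line, values as JSON. servo_tool: Moves the arm, as the interface text tells. Its arguments: {"type":"object","properties":{"rows":{"type":"array","items":{"type":"array","items":{"type":"number"}}}},"required":["rows"]}

```bash
ls; mkdir -p pics; python3 - <<'E'
from bench import *
import cv2
s=read_state();print({k:s[k] for k in('clock','position','ee_rot','gripper_width','contact_force')})
for n in('top','scene'):
    d=get_image(n);cv2.imwrite(f'pics/{n}0.png',cv2.cvtColor(d['image'],cv2.COLOR_RGB2BGR));print(n,d['mtx'].tolist(),d['extrinsics'].tolist(),d.keys())
E
```

```text
pics
{'clock': 0.0, 'position': array([ 162.22731797, -602.99191328,  241.2296429 ]), 'ee_rot': array([-1.30944309e-01,  9.91389110e-01,  1.08654669e-03, -1.98798250e-04]), 'gripper_width': 85.25045962277525, 'contact_force': array([-0.85959062,  0.78336592,  0.5728531 ])}
top [[413.88974157157736, 0.0, 262.64846809098924], [0.0, 413.88974157157736, 191.81271708497988], [0.0, 0.0, 1.0]] [[-0.019557710730941025, 0.988457822318844, -0.1502285906465652, 358.6806805565863], [-0.9997715991034465, -0.018039999321879528, 0.011458972493372445, 48.866282806899676], [0.008616587323419501, 0.15041838957107276, 0.9885848787543449, 1075.9711926847474], [0.0, 0.0, 0.0, 1.0]] dict_keys(['image', 'mtx', 'extrinsics'])
scene [[428.6696066712148, 0.0, 257.45192603184626], [0.0, 428.6696066712148, 190.30532678975624], [0.0, 0.0, 1.0]] [[-0.4199450041209123, -0.5042608418208498, 0.7545642430701411, 1271.3731292399239], [0.9073399916505085, -0.2511461603097229, 0.33713461067255923, 380.25010496344737], [0.01950212976938921, 0.8262243094752242, 0.5630036033336261, 639.5047930335007], [0.0, 0.0, 0.0, 1.0]] dict_keys(['image', 'mtx', 'extrinsics'])
```

View pics/top0.png

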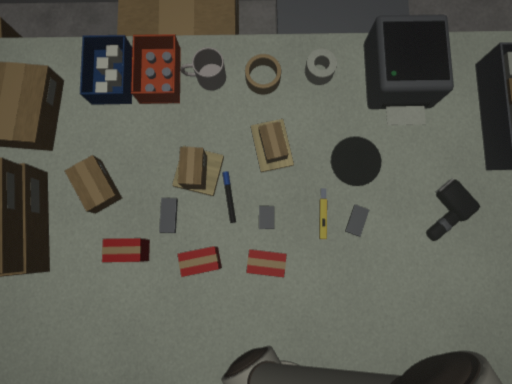

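View pics/scene0.png

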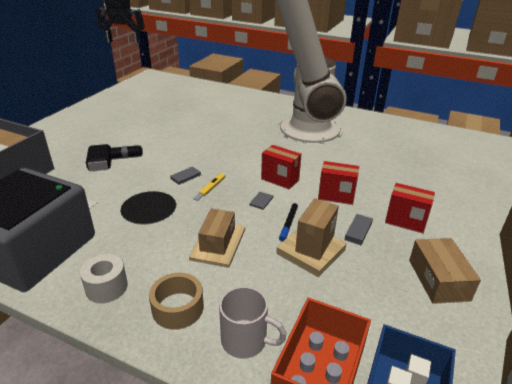

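The top view shows the tall carton at about (190,167) on the square stand at (199,172), the short carton at (272,142) on the oblong stand, and the mat at (356,161). The grey plates are at (168,215) longest, (266,217) shortest and (357,220) middle. Three red boxes, the loose brown carton at (92,183), the pen and the cutter don't belong to the job. The two cartons on the stands are the ones meant. I'll confirm them in an enlarged crop with masks.

```bash
cat > h.py <<'E'
import numpy as np, cv2
from scipy.spatial.transform import Rotation as R
def ray(d,uv,z):
    "pixel(s) -> world point on plane at height z"
    uv=np.atleast_2d(uv).astype(float);K=d['mtx'];T=d['extrinsics']
    c=np.c_[(uv[:,0]-K[0,2])/K[0,0],-(uv[:,1]-K[1,2])/K[1,1],-np.ones(len(uv))]
    w=c@T[:3,:3].T;o=T[:3,3]
    return o+w*((z-o[2])/w[:,2])[:,None]
def proj(d,P):
    K=d['mtx'];T=d['extrinsics'];c=(np.atleast_2d(P)-T[:3,3])@T[:3,:3]
    return np.c_[K[0,2]+K[0,0]*c[:,0]/-c[:,2],K[1,2]-K[1,1]*c[:,1]/-c[:,2]]
def rect(d,mask,z):
    "largest contour -> world rect centre, (long,short), yaw of the long side deg"
    cs,_=cv2.findContours(mask.astype(np.uint8),cv2.RETR_EXTERNAL,cv2.CHAIN_APPROX_NONE)
    c=max(cs,key=cv2.contourArea)[:,0]
    w=ray(d,c,z)[:,:2].astype(np.float32)
    (cx,cy),(a,b),t=cv2.minAreaRect(w)
    if b>a:a,b,t=b,a,t+90
    return np.round([cx,cy,a,b,(t+90)%180-90],1)
def save(d,n,crop=None,k=1,gain=1):
    im=cv2.cvtColor(d['image'],cv2.COLOR_RGB2BGR)
    if crop:x0,y0,x1,y1=crop;im=im[y0:y1,x0:x1]
    im=cv2.resize(im,None,fx=k,fy=k,interpolation=cv2.INTER_CUBIC)
    cv2.imwrite(n,np.clip(im*float(gain),0,255).astype(np.uint8))
E
python3 - <<'E'
from bench import *
from h import *
d=get_image('top');save(d,'pics/top1.png',(150,110,400,245),3,1.6)
hsv=cv2.cvtColor(d['image'],cv2.COLOR_RGB2HSV)
for n,(u,v) in dict(bench=(240,110),plate=(168,215),pl2=(266,217),pl3=(357,220),mat=(356,161),tallt=(190,155),stand=(212,180),sh=(272,142),low=(285,150),side=(187,182),pen=(231,205)).items():print(n,hsv[v,u],d['image'][v,u])
s=np.maximum(hsv[...,1],0)
print(hsv[205:228:3,255:280:3,2])
E
```

```text
bench [ 40  26 119] [115 119 107]
plate [105   7  76] [74 75 76]
pl2 [105   6  80] [78 79 80]
pl3 [90  3 75] [74 75 75]
mat [50 22 35] [33 35 32]
tallt [ 19  92 117] [117 102  75]
stand [ 23  80 112] [112 104  77]
sh [ 19  90 116] [116 101  75]
low [18 99 93] [93 79 57]
side [ 19  91 115] [115 100  74]
pen [30 15 33] [33 33 31]
[[116 113  92  90  92 102 104 115 119]
 [119 114  79  80  80  79  81 114 117]
 [119 119  80  80  80  80  81 115 115]
 [117 113  80  80  80  80  81 117 115]
 [118  96  80  79  80  79  81 117 115]
 [119 100  80  79  80  79  81 117 116]
 [118  98  80  79  79  79  82 116 117]
 [118  98  80  80  79  79  81 116 117]]
```

View pics/top1.png

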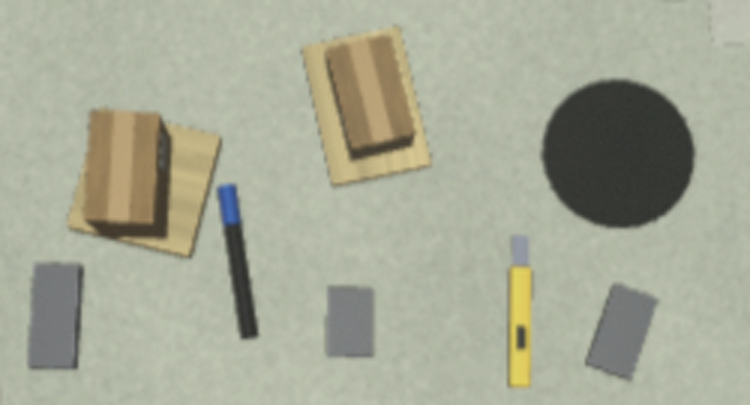

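```bash
python3 - <<'E'
from bench import *
from h import *
d=get_image('top');hsv=cv2.cvtColor(d['image'],cv2.COLOR_RGB2HSV).astype(int);H,S,V=hsv[...,0],hsv[...,1],hsv[...,2]
def win(m,x0,y0,x1,y1):
    o=np.zeros(m.shape,bool);o[y0:y1,x0:x1]=m[y0:y1,x0:x1];return o
g=(S<20)&(V>50)&(V<97)
print('thick',rect(d,win(g,150,190,185,245),17))
print('thin',rect(d,win(g,250,195,285,240),8))
print('mid',rect(d,win(g,340,200,375,245),12))
print('mat',rect(d,win(V<70,320,125,395,195),3))
b=(S>45)
print('low stand',rect(d,win(b,245,112,300,178),12))
c=lambda L,z:ray(d,np.array(L)/3+[150,110]-.33,z)[:,:2].round(1)
hs=c([(220,136),(189,256),(68,228)],22);print('high',hs.tolist(),(hs[0]+hs[2])/2)
for n,L,z in(('tall',[(92,110),(160,113),(156,222),(85,218)],107),('short',[(327,44),(393,34),(412,137),(352,150)],62)):
    p=c(L,z);print(n,p.mean(0),p.tolist(),[round(np.degrees(np.arctan2(*(p[i]-p[j])[::-1])),1) for i,j in((0,3),(1,2))],np.linalg.norm(p-np.roll(p,1,0),axis=1).round(1))
dw=get_image('wrist');print(dw['mtx'].round(1).tolist(),dw['extrinsics'].round(3).tolist())
s=read_state();print(s['position'],R.from_quat(s['ee_rot']).as_matrix().round(3).tolist())
E
```

```text
thick [465.2 280.4  90.3  42.9  -2.5]
thin [455.   27.8  57.   38.9  -1.1]
mid [ 442.2 -205.1   76.7   40.5  -21.5]
mat [ 600.6 -212.2  131.3  130.5   89. ]
low stand [645.7  10.2 131.1  89.8  11.2]
high [[617.9, 138.2], [512.9, 165.2], [539.1, 269.0]] [578.5 203.6]
tall [574.3   208.025] [[620.1, 233.3], [616.7, 178.9], [528.1, 181.9], [532.3, 238.0]] [np.float64(-3.1), np.float64(-1.9)] [87.9 54.5 88.7 56.3]
short [644.75   7.55] [[686.3, 43.8], [694.2, -12.3], [604.4, -25.9], [594.1, 24.6]] [np.float64(11.8), np.float64(8.6)] [94.2 56.7 90.8 51.5]
[[312.4, 0.0, 250.4], [0.0, 312.4, 189.2], [0.0, 0.0, 1.0]] [[-0.259, -0.929, -0.265, 95.437], [0.966, -0.249, -0.071, -621.823], [0.0, -0.274, 0.962, 372.666], [0.0, 0.0, 0.0, 1.0]]
[ 162.31299543 -603.29293251  241.81140436] [[-0.966, -0.26, -0.0], [-0.26, 0.966, 0.001], [0.0, 0.001, -1.0]]
```

```bash
cat >> h.py <<'E'
def plan(*targets,n=3):
    "targets: (x,y,z,angle of tool y deg); prints turn about tool z (deg), then shift (cm) along the tool axes"
    from bench import read_state,get_image
    P=[];
    for i in range(n):
        if i:get_image('wrist')
        s=read_state();P.append(s['position'])
    p=np.mean(P,0);M=R.from_quat(s['ee_rot']).as_matrix()
    print('t',round(s['clock'],2),'at',p.round(1),'ytool',round(np.degrees(np.arctan2(M[1,1],M[0,1])),1),'tiltz',M[:,2].round(3),'w',round(s['gripper_width'],1),'F',s['contact_force'].round(1))
    a=np.degrees(np.arctan2(M[1,1],M[0,1]))
    for x,y,z,b in targets:
        t=(a-b+90)%180-90; c=np.radians(a-t)
        Y=np.array([np.cos(c),np.sin(c),0]);Z=np.array([0,0,-1.]);X=np.cross(Y,Z)
        D=np.array([x,y,z])-p
        print('-> turn z %.1f  shift x %.2f y %.2f z %.2f cm'%(t,X@D/10,Y@D/10,Z@D/10)); p=np.array([x,y,z]);a-=t
E
python3 - <<'E'
from h import *
plan((574,208,242,87.5),n=1)
E
```

```text
t 0.25 at [ 162.3 -603.3  241.8] ytool 105.1 tiltz [-0.     0.001 -1.   ] w 85.4 F [ 0.5  0.1 -1.1]
-> turn z 17.6  shift x -37.59 y 82.85 z -0.02 cm
```

Request:
servo_tool(
  rows=[
    [1,0,0,0,0,0,5.9],
    [1,0,0,0,0,0,5.9],
    [1,0,0,0,0,0,5.8],
    [1,-1.79,3.945,0,0,0,0],
    [1,-1.79,3.945,0,0,0,0],
    [1,-1.79,3.945,0,0,0,0],
    [1,-1.79,3.945,0,0,0,0],
    [1,-1.79,3.945,0,0,0,0],
    [1,-1.79,3.945,0,0,0,0],
    [1,-1.79,3.945,0,0,0,0],
    [1,-1.79,3.945,0,0,0,0],
    [1,-1.79,3.945,0,0,0,0],
  ],
)

```text
clock: 1.45
position: [339.4, -254.3, 242.5]
ee_rot: [0.022, 1.0, -0.0, 0.0]
contact_force: [0.9, -0.8, 0.8]
gripper_width: 85.0
```

Request:
servo_tool(
  rows=[
    [1,-1.79,3.945,0,0,0,0],
    [1,-1.79,3.945,0,0,0,0],
    [1,-1.79,3.945,0,0,0,0],
    [1,-1.79,3.945,0,0,0,0],
    [1,-1.79,3.945,0,0,0,0],
    [1,-1.79,3.945,0,0,0,0],
    [1,-1.79,3.945,0,0,0,0],
    [1,-1.79,3.945,0,0,0,0],
    [1,-1.79,3.945,0,0,0,0],
    [1,-1.79,3.945,0,0,0,0],
    [1,-1.79,3.945,0,0,0,0],
    [1,-1.79,3.945,0,0,0,0],
  ],
)

```text
clock: 2.65
position: [575.1, 209.1, 242.2]
ee_rot: [0.022, 1.0, -0.0, -0.0]
contact_force: [1.1, 0.1, 0.5]
gripper_width: 85.4
```

```bash
python3 - <<'E'
from bench import *
from h import *
plan((574,208,86,87.5))
d=get_image('wrist');save(d,'pics/w1.png')
E
```

```text
t 2.75 at [576.5 211.6 241.4] ytool 87.7 tiltz [ 0. -0. -1.] w 85.2 F [-0.6 -1.4 -0.6]
-> turn z 0.2  shift x 0.24 y -0.37 z 15.54 cm
```

View pics/w1.png

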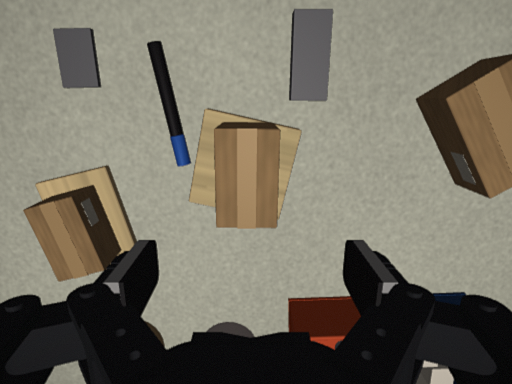

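```bash
python3 - <<'E'
from bench import *
from h import *
d=get_image('wrist');s=read_state()
p=ray(d,[(215,129),(280,129),(277,228),(216,228)],107)[:,:2];print(p.round(1).tolist(),p.mean(0),[np.degrees(np.arctan2(*(p[i]-p[j])[::-1])).round(1) for i,j in((3,0),(2,1))])
hs=ray(d,[(205,109),(300,129),(190,201)],22)[:,:2];print(hs.round(1).tolist(),(hs[1]+hs[2])/2)
print(proj(d,s['position']))
plan((574,208,86,87.5))
E
```

```text
[[527.7, 181.1], [530.0, 235.4], [619.1, 231.1], [616.7, 175.4]] [573.37556185 205.74965296] [np.float64(-3.6), np.float64(-2.7)]
[[512.8, 161.9], [538.6, 264.9], [616.8, 135.6]] [577.70428185 200.22794743]
[[248.457658   254.53458581]]
t 2.95 at [574.3 207.3 241.8] ytool 87.4 tiltz [-0.001 -0.    -1.   ] w 85.3 F [-0.3 -0.9  0. ]
-> turn z -0.1  shift x 0.03 y 0.07 z 15.58 cm
```

Request:
servo_tool(
  rows=[
    [1,0,-0.06,3,0,0,0],
    [1,0,0,3,0,0,0],
    [1,0,0,3,0,0,0],
    [1,0,0,3,0,0,0],
    [1,0,0,3,0,0,0],
    [1,0,0,1.5,0,0,0],
    [1,0,0,0.7,0,0,0],
    [1,0,0,0,0,0,0],
    [0,0,0,0,0,0,0],
    [0,0,0,0,0,0,0],
    [0,0,0,0,0,0,0],
    [0,0,0,0,0,0,0],
  ],
)

```text
clock: 4.15
position: [575.6, 207.4, 72.0]
ee_rot: [0.022, 1.0, 0.001, 0.001]
contact_force: [-0.6, 0.6, 6.5]
gripper_width: 55.3
```

Request:
servo_tool(
  rows=[
    [0,0,0,0,0,0,0],
    [0,0,0,0,0,0,0],
    [0,0,0,0,0,0,0],
    [0,0,0,0,0,0,0],
    [0,0,0,-0.5,0,0,0],
    [0,0,0,-1,0,0,0],
    [0,0,0,-1.5,0,0,0],
    [0,0,0,-1,0,0,0],
    [0,0,0,0,0,0,0],
    [0,0,0,0,0,0,0],
  ],
)

```text
clock: 5.15
position: [574.4, 206.8, 110.3]
ee_rot: [0.022, 1.0, 0.0, -0.0]
contact_force: [-0.5, -0.3, -3.0]
gripper_width: 55.6
```

```bash
python3 - <<'E'
from bench import *
from h import *
plan((600.6,-212.2,110,87.5),n=4)
E
```

```text
t 5.3 at [574.2 206.6 109.8] ytool 87.4 tiltz [-0.002 -0.001 -1.   ] w 55.5 F [ 0.2 -0.4 -1.2]
-> turn z -0.1  shift x -4.47 y -41.73 z -0.02 cm
```

Request:
servo_tool(
  rows=[
    [0,0,0,-2,0,0,0],
    [0,0,0,-3,0,0,0],
    [0,-0.2,-1.73,0,0,0,0],
    [0,-0.31,-3,0,0,0,0],
    [0,-0.36,-4,0,0,0,0],
    [0,-0.4,-4,0,0,0,0],
    [0,-0.4,-4,0,0,0,0],
    [0,-0.4,-4,0,0,0,0],
    [0,-0.4,-4,0,0,0,0],
    [0,-0.4,-4,0,0,0,0],
    [0,-0.4,-4,0,0,0,0],
    [0,-0.4,-4,0,0,0,0],
  ],
)

```text
clock: 6.5
position: [594.0, -163.7, 159.0]
ee_rot: [0.022, 1.0, 0.0, -0.001]
contact_force: [2.0, 0.6, -1.2]
gripper_width: 55.7
```

Request:
servo_tool(
  rows=[
    [0,-0.6,-3,0,0,0,0],
    [0,-0.6,-2,0,0,0,0],
    [0,0,0,0,0,0,0],
    [0,0,0,2,0,0,0],
    [0,0,0,3,0,0,0],
    [0,0,0,2.5,0,0,0],
    [0,0,0,1.5,0,0,0],
    [0,0,0,0.8,0,0,0],
    [0,0,0,0,0,0,0],
  ],
)

```text
clock: 7.4
position: [603.6, -211.7, 60.6]
ee_rot: [0.022, 1.0, 0.0, -0.002]
contact_force: [0.1, -0.4, -1.0]
gripper_width: 55.0
```

```bash
python3 - <<'E'
from bench import *
from h import *
plan((600.6,-212.2,51,87.5),n=4)
E
```

```text
t 7.55 at [ 604.7 -212.    62.2] ytool 87.5 tiltz [ 0.002 -0.    -1.   ] w 55.4 F [-0.2 -0.5 -0.9]
-> turn z -0.0  shift x 0.41 y -0.04 z 1.12 cm
```

Request:
servo_tool(
  rows=[
    [0,0.4,0,0.5,0,0,0],
    [0,0,0,0.4,0,0,0],
    [0,0,0,0.2,0,0,0],
    [0,0,0,0,0,0,0],
    [0,0,0,0,0,0,0],
  ],
)

```text
clock: 8.05
position: [600.5, -212.0, 53.1]
ee_rot: [0.022, 1.0, -0.0, 0.0]
contact_force: [-3.9, 2.1, 6.5]
gripper_width: 55.1
```

```bash
python3 - <<'E'
from bench import *
from h import *
plan((465,280,200,87.5),n=4)
E
```

```text
t 8.2 at [ 600.5 -212.    53. ] ytool 87.5 tiltz [-0. -0. -1.] w 55.1 F [-2.5  1.7  6.5]
-> turn z -0.0  shift x 15.68 y 48.56 z -14.70 cm
```

Request:
servo_tool(
  rows=[
    [1,0,0,0,0,0,0],
    [1,0,0,0,0,0,0],
    [1,0,0,0,0,0,0],
    [1,0,0,-1,0,0,0],
    [1,0,0,-3,0,0,0],
    [1,0,0,-4,0,0,0],
    [1,0,0,-4,0,0,0],
    [1,0,0,-4,0,0,0],
    [1,0,2,-3,0,0,0],
    [1,0.5,4.5,0,0,0,0],
    [1,0.5,4.5,0,0,0,0],
    [1,0.5,4.5,0,0,0,0],
  ],
)

```text
clock: 9.4
position: [592.4, -55.3, 242.5]
ee_rot: [0.023, 1.0, 0.0, 0.001]
contact_force: [1.4, 0.7, -0.1]
gripper_width: 85.1
```

Request:
servo_tool(
  rows=[
    [1,0.5,4.5,0,0,0,0],
    [1,0.5,4.5,0,0,0,0],
    [1,0.5,4.5,0,0,0,0],
    [1,0.5,4.5,0,0,0,0],
    [1,0.5,4.5,0,0,0,0],
    [1,0.3,2,0,0,0,0],
    [1,0,0,0,0,0,0],
    [1,0,0,0,0,0,0],
    [1,0,0,0,0,0,0],
  ],
)

```text
clock: 10.3
position: [575.6, 188.6, 241.6]
ee_rot: [0.023, 1.0, -0.0, 0.0]
contact_force: [-0.2, 0.2, -1.4]
gripper_width: 85.3
```

```bash
python3 - <<'E'
from bench import *
from h import *
plan((465,280,100,87.5),n=3)
d=get_image('wrist');save(d,'pics/w2.png')
hsv=cv2.cvtColor(d['image'],cv2.COLOR_RGB2HSV).astype(int);H,S,V=hsv[...,0],hsv[...,1],hsv[...,2]
for u,v in((245,200),(100,130),(78,58)):print(hsv[v,u])
np.save('w2.npy',d,allow_pickle=True)
E
```

```text
t 10.4 at [575.7 188.4 241.6] ytool 87.4 tiltz [ 0.  0. -1.] w 85.3 F [-0.   0.6  0.4]
-> turn z -0.1  shift x 11.46 y 8.67 z 14.16 cm
[ 20  91 171]
[ 25  30 155]
[ 28  29 151]
```

View pics/w2.png

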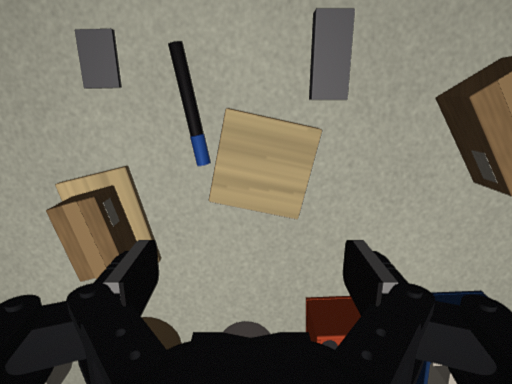

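```bash
cat >> h.py <<'E'
def win(m,x0,y0,x1,y1):
    o=np.zeros(m.shape,bool);o[y0:y1,x0:x1]=m[y0:y1,x0:x1];return o
def HSV(d):return np.moveaxis(cv2.cvtColor(d['image'],cv2.COLOR_RGB2HSV).astype(int),2,0)
E
python3 - <<'E'
from bench import *
from h import *
d=np.load('w2.npy',allow_pickle=True).item();H,S,V=HSV(d)
print('high w',rect(d,win((S>60)&(V>100),200,95,330,230),22))
g=(S<35)&(V>60)&(V<130)
m=(V[20:90,290:360]);print(V[50,300:360:2],V[60,70:125:2],V[5:110:4,333])
g=(V<120)&(V>70)
print('thick w',rect(d,win(g,300,0,365,115),17));print('thin w',rect(d,win(g,65,15,130,100),8))
d=get_image('top');H,S,V=HSV(d)
print('high t',rect(d,win(S>45,170,140,230,200),22),'low t',rect(d,win(S>45,245,112,300,178),12))
E
```

```text
high w [579.6 202.1 109.5 109.  -14.7]
[158 157 155 151 153 154  18  81  96  94  94  94  94  94  94  93  93  92
  92  91  92  91  91  90  91  87 152 153 152 148] [148 147 148 151 152  79  83  81  84  83  83  83  84  83  83  84  84  86
  86  87  84  86  87  24 122 149 148 152] [149  88  89  89  90  91  90  90  91  92  93  94  92  94  93  94  93  95
  94  94  95  96  95  95 158 147 155]
thick w [465.2 278.   88.8  41.9  -2.8]
thin w [456.1  27.7  60.6  42.5  -1.1]
high t [579.7 203.5 113.1 111.9 -14.6] low t [645.7  10.1 131.1  90.   11.2]
```

Request:
servo_tool(
  rows=[
    [1,1.44,1.07,0,0,0,0],
    [1,2.5,1.9,2,0,0,0],
    [1,2.5,1.9,3,0,0,0],
    [1,2.5,1.9,3,0,0,0],
    [1,2.5,1.8,3,0,0,0],
    [1,0,0,3,0,0,0],
    [1,0,0,0,0,0,0],
    [1,0,0,0,0,0,0],
    [1,0,0,0,0,0,0],
  ],
)

```text
clock: 11.4
position: [466.3, 280.8, 103.1]
ee_rot: [0.022, 1.0, 0.001, 0.001]
contact_force: [-0.2, 0.5, 0.1]
gripper_width: 85.5
```

```bash
python3 - <<'E'
from bench import *
from h import *
plan((465.2,279,14,87.3),n=4)
d=get_image('wrist');save(d,'pics/w3.png')
E
```

```text
t 11.55 at [466.2 280.6 103.1] ytool 87.4 tiltz [ 0.002  0.002 -1.   ] w 85.1 F [-0.2 -0.4  0.2]
-> turn z 0.1  shift x 0.09 y -0.17 z 8.91 cm
```

View pics/w3.png

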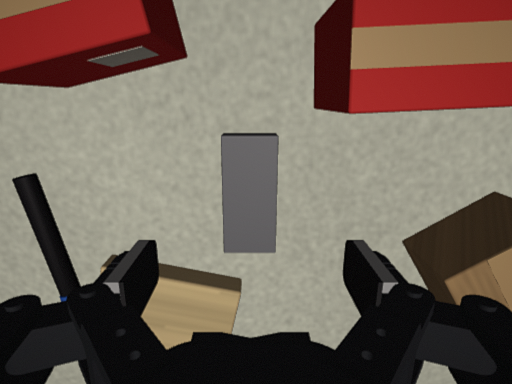

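The wrist view shows the thick plate at (250,193), centred between the fingers at columns 156 and 346. The red boxes and the high stand are clear of the fingers, so I'll descend.

Request:
servo_tool(
  rows=[
    [1,0.09,-0.1,2,0,0,0],
    [1,0,0,3,0,0,0],
    [1,0,0,2.4,0,0,0],
    [1,0,0,1,0,0,0],
    [1,0,0,0.4,0,0,0],
    [1,0,0,0,0,0,0],
    [0,0,0,0,0,0,0],
    [0,0,0,0,0,0,0],
    [0,0,0,0,0,0,0],
    [0,0,0,0,0,0,0],
    [0,0,0,0,0,0,0],
    [0,0,0,0,0,0,0],
  ],
)

```text
clock: 12.8
position: [464.7, 279.9, 14.4]
ee_rot: [0.022, 1.0, 0.001, 0.001]
contact_force: [-2.0, -0.1, 5.7]
gripper_width: 38.6
```

```bash
python3 - <<'E'
from bench import *
from h import *
plan((579.6,202.6,80,75.4),n=4)
E
```

```text
t 12.95 at [464.7 279.9  14.4] ytool 87.5 tiltz [ 0.002  0.001 -1.   ] w 38.4 F [-1.   0.3  5.7]
-> turn z 12.1  shift x -13.06 y -4.58 z -6.56 cm
```

Request:
servo_tool(
  rows=[
    [0,0,0,-0.6,0,0,0],
    [0,0,0,-2,0,0,0],
    [0,0,0,-2.5,0,0,0],
    [0,0,0,-1.5,0,0,4],
    [0,0,0,0,0,0,4],
    [0,0,0,0,0,0,4.1],
    [0,-2,-0.68,0,0,0,0],
    [0,-3.06,-1.1,0,0,0,0],
    [0,-4,-1.4,0,0,0,0],
    [0,-3,-1,0,0,0,0],
    [0,-1,-0.4,0,0,0,0],
    [0,0,0,0,0,0,0],
  ],
)

```text
clock: 14.15
position: [579.4, 200.7, 78.8]
ee_rot: [0.129, 0.992, -0.0, -0.0]
contact_force: [0.1, 0.2, -0.6]
gripper_width: 39.1
```

Request:
servo_tool(
  rows=[
    [0,0,0,0,0,0,0],
    [0,0,0,0,0,0,0],
  ],
)

```text
clock: 14.35
position: [577.8, 202.5, 79.3]
ee_rot: [0.127, 0.992, -0.0, -0.0]
contact_force: [-0.2, -0.4, -0.4]
gripper_width: 38.4
```

```bash
python3 - <<'E'
from bench import *
from h import *
plan((579.6,202.6,36.5,75.4),n=4)
d=get_image('wrist');save(d,'pics/w4.png');H,S,V=HSV(d)
np.save('w4.npy',d,allow_pickle=True)
E
```

```text
t 14.5 at [578.  202.6  79.4] ytool 75.4 tiltz [-0.  0. -1.] w 38.7 F [ 0.2 -0.2 -0.3]
-> turn z 0.0  shift x -0.16 y 0.04 z 4.29 cm
```

View pics/w4.png

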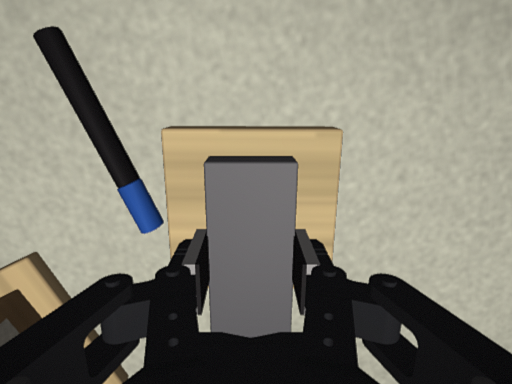

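```bash
python3 - <<'E'
from h import *
d=np.load('w4.npy',allow_pickle=True).item();H,S,V=HSV(d)
print(V[120:140:1,250],V[150:170,250],V[200,155:215],V[200,290:350])
a=np.radians(-14.6);u=np.array([np.cos(a),np.sin(a)]);v=np.array([-u[1],u[0]])
f=lambda px,z:[(float((p[:2]@u).round(1)),float((p[:2]@v).round(1))) for p in ray(d,px,z)]
print('stand c',np.array([579.6,202.6])@u,np.array([579.6,202.6])@v)
print('stand near edge (u=c-55)',f([(200,130),(300,130)],22),'sides at row200',f([(165,200),(337,200)],22))
print('plate near edge (c-45)',f([(206,163),(296,163)],82),'sides',f([(206,200),(296,200)],82))
E
```

```text
[188 187 186 184 185 173 118  70  92 143 174 192 204 206 207 206 203 201
 199 199] [197 195 192 192 195 169  53  31  36  37  37  43  71  99 115 117 116 115
 116 115] [191 190 189 188 188 187 189 190 192 194 187 148 161 183 185 183 183 184
 183 184 183 184 183 184 184 184 184 183 183 184 183 183 183 183 183 184
 183 184 184 184 184 183 183 183 183 183 184 184 187 180  96  97 112 112
 112 112 111 111 112 112] [116 115 115 116 114  96 118 199 197 195 193 194 194 193 195 193 194 194
 194 193 194 194 193 194 194 193 194 194 193 194 193 194 194 193 194 194
 194 194 194 194 193 194 193 193 195 189 169 148 185 187 184 183 181 180
 181 182 182 181 180 178]
stand c 509.8149832312957 342.15727797735605
stand near edge (u=c-55) [(456.5, 311.4), (456.5, 370.9)] sides at row200 [(500.3, 287.3), (500.2, 396.3)]
plate near edge (c-45) [(464.6, 322.9), (464.6, 360.5)] sides [(480.8, 322.2), (480.8, 361.1)]
```

Request:
servo_tool(
  rows=[
    [0,-0.18,0,1,0,0,0],
    [0,0,0,1.5,0,0,0],
    [0,0,0,1,0,0,0],
    [0,0,0,0.5,0,0,0],
    [0,0,0,0.3,0,0,0],
    [0,0,0,0,0,0,0],
    [0,0,0,0,0,0,0],
  ],
)

```text
clock: 15.25
position: [581.0, 201.6, 36.5]
ee_rot: [0.127, 0.992, 0.0, 0.0]
contact_force: [0.8, -0.5, -0.4]
gripper_width: 38.3
```

Request:
servo_tool(
  rows=[
    [0,0,0,0.1,0,0,0],
    [0,0,0,0,0,0,0],
    [0,0,0,0,0,0,0],
  ],
)

```text
clock: 15.55
position: [581.0, 201.6, 36.5]
ee_rot: [0.127, 0.992, 0.0, 0.0]
contact_force: [-2.4, -0.0, 5.2]
gripper_width: 38.5
```

Request:
servo_tool(
  rows=[
    [1,0,0,0,0,0,0],
    [1,0,0,0,0,0,0],
    [1,0,0,0,0,0,0],
    [1,0,0,-1,0,0,0],
    [1,0,0,-3,0,0,0],
    [1,0,0,-4,0,0,0],
    [1,0,0,-4,0,0,0],
    [1,0,0,-3,0,0,0],
    [1,0,0,0,0,0,0],
    [1,0,0,0,0,0,0],
    [1,0,0,0,0,0,0],
  ],
)

```text
clock: 16.65
position: [579.9, 201.1, 184.3]
ee_rot: [0.128, 0.992, -0.001, -0.001]
contact_force: [0.1, -0.4, -0.6]
gripper_width: 85.5
```

```bash
python3 - <<'E'
from bench import *
from h import *
plan((455.5,27.7,100,88.9),n=4)
d=get_image('wrist');save(d,'pics/w5.png');H,S,V=HSV(d)
print('stand',rect(d,win(((S>60)&(V>100))|((V<135)&(V>70)),130,60,370,240),22),'plate',rect(d,win((V<135)&(V>70)&(S<40),130,60,370,240),39))
E
```

```text
t 16.8 at [580.  201.1 184. ] ytool 75.4 tiltz [-0.002 -0.001 -1.   ] w 85.3 F [ 0.2 -0.1 -0.1]
-> turn z -13.5  shift x 12.11 y -17.57 z 8.40 cm
stand [579.3 202.5 110.2 109.8 -14.7] plate [580.9 201.2  88.1  39.1 -14.8]
```

View pics/w5.png

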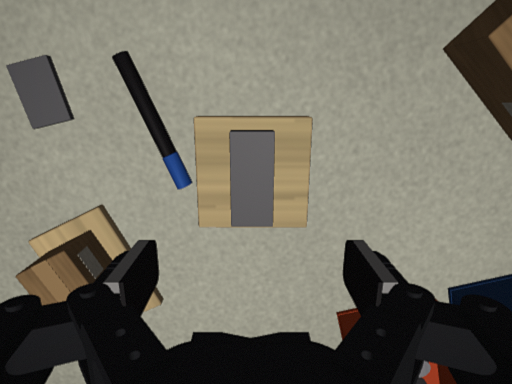

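Request:
servo_tool(
  rows=[
    [1,0,0,0,0,0,-6.7],
    [1,0,0,0,0,0,-6.8],
    [1,1,-1.57,0,0,0,0],
    [1,2.11,-3,1.4,0,0,0],
    [1,2,-3,2,0,0,0],
    [1,2,-3,2,0,0,0],
    [1,2,-3,2,0,0,0],
    [1,2,-3,1,0,0,0],
    [1,1,-1,0,0,0,0],
    [1,0,0,0,0,0,0],
    [1,0,0,0,0,0,0],
    [1,0,0,0,0,0,0],
  ],
)

```text
clock: 18.05
position: [457.6, 29.3, 101.9]
ee_rot: [0.009, 1.0, 0.0, 0.001]
contact_force: [0.4, 0.6, -0.9]
gripper_width: 85.4
```

```bash
python3 - <<'E'
from bench import *
from h import *
plan((455.5,27.7,12,88.9),n=4)
d=get_image('wrist');H,S,V=HSV(d)
print(rect(d,win((V<135)&(V>70)&(S<40),170,60,340,240),8)); save(d,'pics/w6.png')
E
```

```text
t 18.2 at [457.3  29.1 101.7] ytool 88.9 tiltz [ 0.001  0.    -1.   ] w 85.2 F [-0.2 -0.9 -0.6]
-> turn z 0.0  shift x 0.18 y -0.15 z 8.97 cm
[454.7  26.2  60.4  40.3  -1.4]
```

View pics/w6.png

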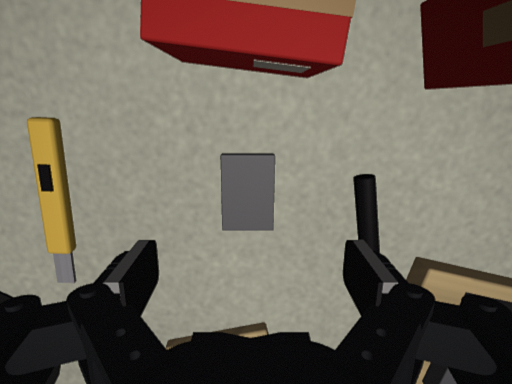

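Request:
servo_tool(
  rows=[
    [1,0.22,-0.2,2,0,0,0],
    [1,0,0,3,0,0,0],
    [1,0,0,2.4,0,0,0],
    [1,0,0,1,0,0,0],
    [1,0,0,0.55,0,0,0],
    [1,0,0,0,0,0,0],
    [0,0,0,0,0,0,0],
    [0,0,0,0,0,0,0],
    [0,0,0,0,0,0,0],
    [0,0,0,0,0,0,0],
    [0,0,0,0,0,0,0],
    [0,0,0,0,0,0,0],
  ],
)

```text
clock: 19.45
position: [454.4, 26.4, 13.0]
ee_rot: [0.01, 1.0, 0.0, 0.001]
contact_force: [-0.3, -0.2, 6.5]
gripper_width: 37.7
```

```bash
python3 - <<'E'
from bench import *
from h import *
plan((579.4,202.5,110,75.4),n=4)
E
```

```text
t 19.6 at [454.4  26.4  13. ] ytool 88.9 tiltz [ 0.002  0.001 -1.   ] w 37.9 F [-1.8  0.4  7. ]
-> turn z 13.5  shift x -7.66 y 20.19 z -9.70 cm
```

Request:
servo_tool(
  rows=[
    [0,0,0,-0.7,0,0,0],
    [0,0,0,-2,0,0,0],
    [0,0,0,-3,0,0,0],
    [0,0,0,-3,0,0,3.5],
    [0,0,0,-1,0,0,5],
    [0,0,0,0,0,0,5],
    [0,-0.66,2.19,0,0,0,0],
    [0,-1.5,4,0,0,0,0],
    [0,-1.5,4,0,0,0,0],
    [0,-1.5,4,0,0,0,0],
    [0,-1.5,4,0,0,0,0],
    [0,-1,2,0,0,0,0],
  ],
)

```text
clock: 20.8
position: [580.6, 205.0, 109.2]
ee_rot: [0.126, 0.992, 0.001, 0.001]
contact_force: [-0.4, -1.5, -0.5]
gripper_width: 37.3
```

Request:
servo_tool(
  rows=[
    [0,0,0,0,0,0,0],
    [0,0,0,0,0,0,0],
    [0,0,0,0,0,0,0],
    [0,0,0,0,0,0,0],
  ],
)

```text
clock: 21.2
position: [578.4, 201.3, 109.1]
ee_rot: [0.128, 0.992, -0.0, -0.0]
contact_force: [-0.4, 0.3, -0.9]
gripper_width: 37.3
```

```bash
python3 - <<'E'
from bench import *
from h import *
plan((579.4,202.5,54,75.4),n=4)
d=get_image('wrist');save(d,'pics/w7.png');H,S,V=HSV(d)
np.save('w7.npy',d,allow_pickle=True)
E
```

```text
t 21.35 at [578.6 201.4 109.2] ytool 75.3 tiltz [ 0.  0. -1.] w 37.6 F [ 0.   0.1 -0.4]
-> turn z -0.1  shift x -0.05 y 0.12 z 5.52 cm
```

View pics/w7.png

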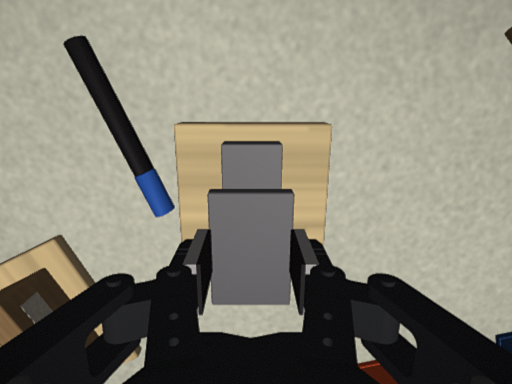

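```bash
python3 - <<'E'
from h import *
d=np.load('w7.npy',allow_pickle=True).item();H,S,V=HSV(d)
print(V[118:130,250],V[138:150,250],V[186:198,250],V[215,203:215],V[215,288:300])
a=np.radians(-14.6);u=np.array([np.cos(a),np.sin(a)]);v=np.array([-u[1],u[0]])
f=lambda px,z:[(float((p[:2]@u).round(1)),float((p[:2]@v).round(1))) for p in ray(d,px,z)]
print('stand near',f([(250,125.5)],22),'sides r170',f([(178,170),(329,170)],22))
print('thick near',f([(250,145)],39),f([(223,165),(282,165)],39))
print('thin near',f([(250,193)],104),f([(209,215),(293,215)],104),'far',f([(250,304)],104))
E
```

```text
[183 184 185 165  92  86 140 175 193 202 205 205] [202 204 179  76  33  41  73 107 119 118 117 116] [115 116 101  40  32  36  52  81 102 113 112 113] [210 210 211 214 209 131  93 110 108 109 109 109] [110 112 111 111  94 130 211 210 206 205 207 207]
stand near [(456.9, 340.4)] sides r170 [(488.1, 288.9), (488.3, 396.7)]
thick near [(468.0, 340.4)] [(481.0, 322.6), (481.1, 361.3)]
thin near [(480.8, 340.5)] [(491.4, 321.4), (491.5, 360.4)] far [(539.5, 340.3)]
```

Request:
servo_tool(
  rows=[
    [0,-0.12,0.14,1,0,0,0],
    [0,0,0,2,0,0,0],
    [0,0,0,1.5,0,0,0],
    [0,0,0,0.6,0,0,0],
    [0,0,0,0.4,0,0,0],
    [0,0,0,0.1,0,0,0],
    [0,0,0,0,0,0,0],
    [0,0,0,0,0,0,0],
  ],
)

```text
clock: 22.2
position: [580.9, 203.5, 53.5]
ee_rot: [0.127, 0.992, 0.0, 0.001]
contact_force: [0.0, -0.4, -0.8]
gripper_width: 37.6
```

Request:
servo_tool(
  rows=[
    [0,0,0,0.1,0,0,0],
    [0,0,0,0.05,0,0,0],
    [0,0,0,0,0,0,0],
    [0,0,0,0,0,0,0],
  ],
)

```text
clock: 22.6
position: [580.8, 203.4, 52.0]
ee_rot: [0.127, 0.992, 0.0, 0.0]
contact_force: [-1.4, -1.0, 4.0]
gripper_width: 37.2
```

Contact is felt, so I'll release, rise and check the stack.

Request:
servo_tool(
  rows=[
    [1,0,0,0,0,0,0],
    [1,0,0,0,0,0,0],
    [1,0,0,0,0,0,0],
    [1,0,0,-1,0,0,0],
    [1,0,0,-3,0,0,0],
    [1,0,0,-4,0,0,0],
    [1,0,0,-4,0,0,0],
    [1,0,0,-3,0,0,0],
    [1,0,0,0,0,0,0],
    [1,0,0,0,0,0,0],
    [1,0,0,0,0,0,0],
  ],
)

```text
clock: 23.7
position: [579.7, 202.9, 200.3]
ee_rot: [0.128, 0.992, -0.001, -0.001]
contact_force: [-0.3, 0.1, -0.1]
gripper_width: 85.5
```

```bash
python3 - <<'E'
from bench import *
from h import *
plan((645.2,9.5,200,100.5),n=4)
d=get_image('wrist');save(d,'pics/w8.png');H,S,V=HSV(d)
print('stand',rect(d,win(((S>60)&(V>100))|((V<135)&(V>70)),130,40,370,240),22),'plates',rect(d,win((V<135)&(V>70)&(S<40),130,40,370,240),39))
E
```

```text
t 23.85 at [579.8 202.9 200. ] ytool 75.4 tiltz [-0.002 -0.001 -1.   ] w 85.5 F [ 0.9 -0.8 -0.8]
-> turn z -25.1  shift x -2.90 y -20.21 z -0.00 cm
stand [579.5 202.4 110.5 109.8 -14.7] plates [581.9 202.1  87.9  41.2 -14.7]
```

View pics/w8.png

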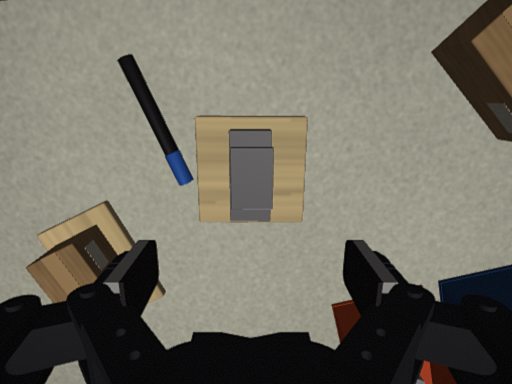

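Request:
servo_tool(
  rows=[
    [1,0,0,0,0,0,-8.3],
    [1,0,0,0,0,0,-8.4],
    [1,0,0,0,0,0,-8.4],
    [1,-0.3,-2.21,0,0,0,0],
    [1,-0.5,-4,0,0,0,0],
    [1,-0.6,-4,0,0,0,0],
    [1,-0.6,-4,0,0,0,0],
    [1,-0.5,-4,0,0,0,0],
    [1,-0.4,-2,0,0,0,0],
    [1,0,0,0,0,0,0],
    [1,0,0,0,0,0,0],
    [1,0,0,0,0,0,0],
  ],
)

```text
clock: 25.1
position: [645.4, 10.5, 200.9]
ee_rot: [-0.092, 0.996, 0.0, -0.0]
contact_force: [-0.3, 0.7, 0.1]
gripper_width: 85.4
```

```bash
python3 - <<'E'
from bench import *
from h import *
plan((645.2,9.5,40,100.5),n=4)
d=get_image('wrist');save(d,'pics/w9.png');H,S,V=HSV(d)
for z in(12,):print('low stand',rect(d,win((S>60)&(V>100),130,40,370,240),z))
print('short top',rect(d,win((S>60)&(H<22)&(V>100)&(V<190),130,40,370,240),62))
np.save('w9.npy',d,allow_pickle=True)
E
```

```text
t 25.25 at [645.5  10.8 201.2] ytool 100.5 tiltz [ 0.  0. -1.] w 85.7 F [0.5 0.7 0.2]
-> turn z 0.0  shift x 0.05 y -0.12 z 16.12 cm
low stand [646.9   7.7 129.4  89.1  11.2]
short top [636.    6.1 109.2  75.2  11.2]
```

View pics/w9.png

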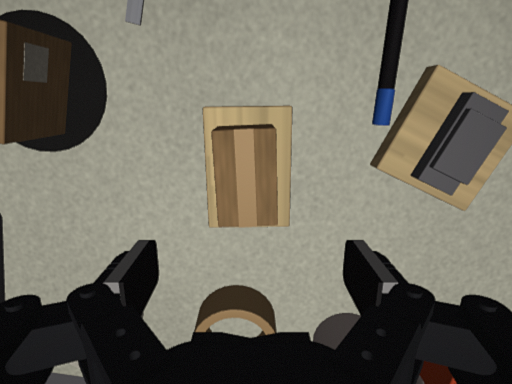

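```bash
python3 - <<'E'
from h import *
d=np.load('w9.npy',allow_pickle=True).item();H,S,V=HSV(d)
im=d['image'].astype(int)
for r in(140,180,215):print(r,im[r,206:224,0],im[r,268:294,0])
print(im[120:138,245,0],im[220:232,245,0])
p=ray(d,[(212.5,131),(275.5,131),(278,226.5),(217.5,226.5)],62)[:,:2];print(p.round(1).tolist(),p.mean(0),[np.degrees(np.arctan2(*(p[i]-p[j])[::-1])).round(1) for i,j in((3,0),(2,1))])
E
```

```text
140 [176 181 183 188 193 185 118 119 125 130 129 128 127 124 125 126 125 122] [118 120 119 116 116 117 120 110 126 180 181 178 180 178 175 172 170 167
 167 166 168 167 151 130 165 167]
180 [132 155 165 163 171 182 190 191 159 121 128 131 133 131 128 122 123 123] [122 123 126 128 129 131 131 133 126 137 177 178 179 176 173 170 167 164
 164 164 165 153 131 152 155 155]
215 [169 165 146 163 167 166 168 173 175 177 173 126 119 129 129 129 126 125] [118 120 124 125 122 120 119 124 122 130 175 177 175 173 171 167 164 162
 161 163 155 139 161 160 157 155]
[185 185 186 189 167  77  38  41  78 138 171 169 169 168 167 168 169 168] [159 158 160 158 158 159 159 156 156 159 160 158]
[[608.4, -29.7], [598.6, 23.3], [684.2, 43.5], [694.5, -11.9]] [646.40026123   6.28353499] [np.float64(11.6), np.float64(13.3)]
```

Request:
servo_tool(
  rows=[
    [1,0,-0.36,0,0,0,-2],
    [1,0,0,3,0,0,0],
    [1,0,0,4,0,0,0],
    [1,0,0,4,0,0,0],
    [1,0,0,3,0,0,0],
    [1,0,0,2,0,0,0],
    [1,0,0,0.9,0,0,0],
    [1,0,0,0,0,0,0],
    [1,0,0,0,0,0,0],
    [0,0,0,0,0,0,0],
    [0,0,0,0,0,0,0],
    [0,0,0,0,0,0,0],
  ],
)

```text
clock: 26.5
position: [647.3, 6.5, 33.9]
ee_rot: [-0.109, 0.994, 0.0, 0.001]
contact_force: [-0.2, 0.2, 5.6]
gripper_width: 55.2
```

Request:
servo_tool(
  rows=[
    [0,0,0,0,0,0,0],
    [0,0,0,0,0,0,0],
    [0,0,0,0,0,0,0],
  ],
)

```text
clock: 26.8
position: [647.3, 6.5, 33.9]
ee_rot: [-0.109, 0.994, 0.0, 0.001]
contact_force: [-0.5, 0.3, 6.1]
gripper_width: 55.3
```

```bash
python3 - <<'E'
from bench import *
from h import *
plan((579.6,202.5,130,75.4),n=4)
d=np.load('w9.npy',allow_pickle=True).item()
E
```

```text
t 26.95 at [647.3   6.5  33.9] ytool 102.5 tiltz [ 0.003  0.    -1.   ] w 55.3 F [-0.3  0.4  5.3]
-> turn z 27.1  shift x 11.49 y 17.26 z -9.61 cm
```

Request:
servo_tool(
  rows=[
    [0,0,0,-0.6,0,0,0],
    [0,0,0,-2,0,0,0],
    [0,0,0,-3,0,0,0],
    [0,0,0,-3,0,0,0],
    [0,0,0,-1,0,0,6.7],
    [0,0,0,0,0,0,6.8],
    [0,0,0,0,0,0,6.8],
    [0,0,0,0,0,0,6.8],
    [0,1,1.26,0,0,0,0],
    [0,2,3,0,0,0,0],
    [0,2.5,4,0,0,0,0],
    [0,2.5,4,0,0,0,0],
  ],
)

```text
clock: 28.15
position: [598.5, 146.3, 127.8]
ee_rot: [0.127, 0.992, -0.0, -0.001]
contact_force: [2.0, 1.7, -2.0]
gripper_width: 55.3
```

Request:
servo_tool(
  rows=[
    [0,2,3,0,0,0,0],
    [0,1.49,2,0,0,0,0],
    [0,0,0,0,0,0,0],
    [0,0,0,0,0,0,0],
    [0,0,0,0,0,0,0],
    [0,0,0,0,0,0,0],
  ],
)

```text
clock: 28.75
position: [578.9, 201.3, 128.2]
ee_rot: [0.128, 0.992, -0.0, -0.0]
contact_force: [0.0, -0.5, -1.2]
gripper_width: 55.3
```

```bash
python3 - <<'E'
from bench import *
from h import *
plan((579.6,202.5,69,75.4),n=4)
d=get_image('wrist');save(d,'pics/w10.png')
np.save('w10.npy',d,allow_pickle=True)
E
```

```text
t 28.9 at [579.  201.3 128.2] ytool 75.3 tiltz [-0. -0. -1.] w 55.5 F [-0.6 -0.  -2.2]
-> turn z -0.1  shift x -0.03 y 0.13 z 5.92 cm
```

View pics/w10.png

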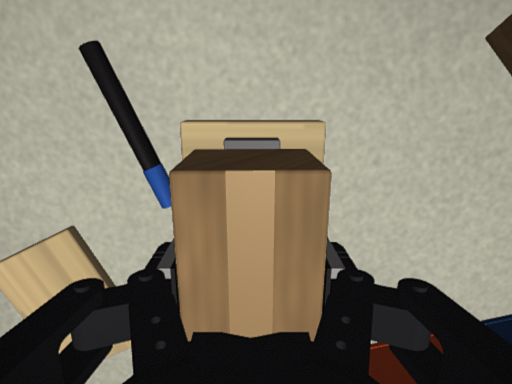

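```bash
python3 - <<'E'
from h import *
d=np.load('w10.npy',allow_pickle=True).item();H,S,V=HSV(d)
print(V[116:128,200],V[164:178,250],V[145:155,250],V[185,168:178],V[185,324:334])
a=np.radians(-14.6);u=np.array([np.cos(a),np.sin(a)]);v=np.array([-u[1],u[0]])
f=lambda px,z:[(float((p[:2]@u).round(1)),float((p[:2]@v).round(1))) for p in ray(d,px,z)]
print('stand near',f([(250,123.5)],22),'sides r140',f([(182,140),(324.5,140)],22))
print('carton near top',f([(171.5,171),(330,171)],156.3),'bottom near',f([(189,150.5),(307,150.5)],106.3))
E
```

```text
[179 181 182 160  91 107 170 192 202 201 199 197] [ 56  55  56  55  53  59 111 171 189 186 186 184 185 185] [115 114 115 105  65  53  53  51  54  56] [112  89 129 122 128 135 136 137 139 141] [136 135 137 138 130 125 142 180 179 178]
stand near [(457.3, 340.2)] sides r140 [(469.4, 288.8), (469.7, 396.5)]
carton near top [(463.4, 314.0), (463.5, 367.4)] bottom near [(464.2, 310.4), (464.4, 368.4)]
```

Request:
servo_tool(
  rows=[
    [0,-0.22,0.17,1,0,0,0],
    [0,0,0,2,0,0,0],
    [0,0,0,1.6,0,0,0],
    [0,0,0,0.8,0,0,0],
    [0,0,0,0.4,0,0,0],
    [0,0,0,0,0,0,0],
    [0,0,0,0,0,0,0],
  ],
)

```text
clock: 29.65
position: [582.0, 203.7, 70.9]
ee_rot: [0.127, 0.992, 0.0, 0.001]
contact_force: [-0.6, 0.6, -1.4]
gripper_width: 55.6
```

Request:
servo_tool(
  rows=[
    [0,0,0,0.1,0,0,0],
    [0,0,0,0.05,0,0,0],
    [0,0,0,0.05,0,0,0],
    [0,0,0,0,0,0,0],
    [0,0,0,0,0,0,0],
  ],
)

```text
clock: 30.15
position: [581.5, 203.5, 68.9]
ee_rot: [0.127, 0.992, 0.0, 0.0]
contact_force: [-1.5, -0.1, 1.9]
gripper_width: 55.1
```

Request:
servo_tool(
  rows=[
    [1,0,0,0,0,0,0],
    [1,0,0,0,0,0,0],
    [1,0,0,0,0,0,0],
    [1,0,0,-1,0,0,0],
    [1,0,0,-3,0,0,0],
    [1,0,0,-4,0,0,0],
    [1,0,0,-4,0,0,0],
    [1,0,0,-4,0,0,0],
    [1,0,0,-1,0,0,0],
    [1,0,0,0,0,0,0],
    [1,0,0,0,0,0,0],
    [1,0,0,0,0,0,0],
  ],
)

```text
clock: 31.35
position: [580.5, 202.9, 236.2]
ee_rot: [0.128, 0.992, -0.001, -0.002]
contact_force: [0.2, 0.4, 0.2]
gripper_width: 85.2
```

```bash
python3 - <<'E'
from bench import *
from h import *
plan((600.5,-212,240,87.5),n=4)
d=get_image('wrist');np.save('w11.npy',d,allow_pickle=True)
t=get_image('top');np.save('t11.npy',t,allow_pickle=True)
a=cv2.resize(d['image'][90:250,170:340],None,fx=3,fy=3,interpolation=2);b=cv2.resize(t['image'][140:205,165:235],None,fx=4,fy=4,interpolation=2)
o=np.zeros((480,800,3),np.uint8);o[:,:510]=a;o[:260,515:795]=b;cv2.imwrite('pics/w11.png',np.clip(o[...,::-1]*1.2,0,255).astype(np.uint8))
E
```

```text
t 31.5 at [580.7 203.  236.4] ytool 75.4 tiltz [-0.003 -0.002 -1.   ] w 85.2 F [ 0.1  0.3 -0.1]
-> turn z -12.1  shift x -3.79 y -41.38 z -0.36 cm
```

View pics/w11.png

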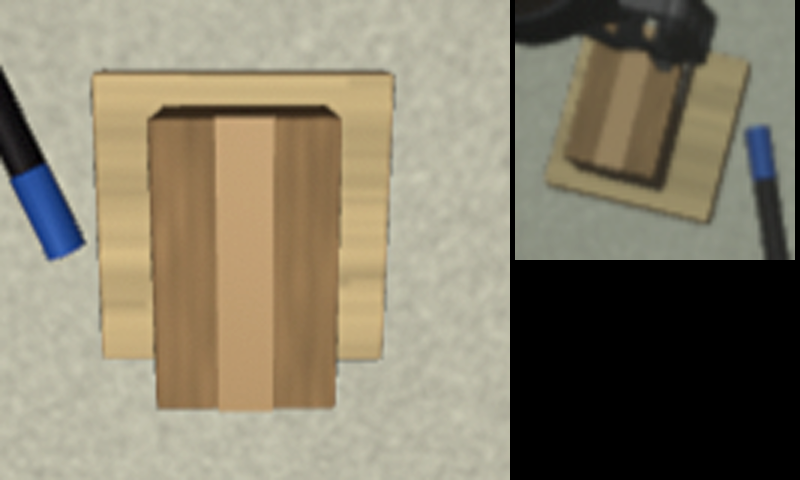

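```bash
python3 - <<'E'
from h import *
d=np.load('w11.npy',allow_pickle=True).item()
a=np.radians(-14.6);u=np.array([np.cos(a),np.sin(a)]);v=np.array([-u[1],u[0]]);U=np.array([u,v]).T
for n,L,z in(('carton',[(148,117),(341,117),(335,408),(157,408)],97),('stand',[(93,74),(393,74),(382,359),(103,357)],22)):
    p=ray(d,np.array(L)/3+[170,90]-.33,z)[:,:2]@U;print(n,p.mean(0).round(1),p.round(1).tolist(),'yaw',(-14.6+np.degrees([np.arctan2(*(p[3]-p[0])[::-1]),np.arctan2(*(p[2]-p[1])[::-1])])).round(1))
E
```

```text
carton [509.7 343.1] [[465.1, 315.4], [465.2, 370.4], [554.3, 370.9], [554.2, 315.6]] yaw [-14.5 -14.2]
stand [510.3 342.2] [[456.3, 288.4], [456.4, 396.2], [564.8, 396.5], [563.9, 287.5]] yaw [-15.1 -14.4]
```

Request:
servo_tool(
  rows=[
    [1,0,0,0,0,0,-6],
    [1,0,0,0,0,0,-6.1],
    [1,-0.29,-2.38,0,0,0,0],
    [1,-0.4,-4.5,0,0,0,0],
    [1,-0.4,-4.5,0,0,0,0],
    [1,-0.4,-4.5,0,0,0,0],
    [1,-0.4,-4.5,0,0,0,0],
    [1,0,0,0,0,0,0],
    [1,0,0,0,0,0,0],
    [1,0,0,0,0,0,0],
  ],
)

```text
clock: 32.6
position: [591.3, -0.5, 238.1]
ee_rot: [0.022, 1.0, 0.0, -0.0]
contact_force: [0.8, 0.5, 0.8]
gripper_width: 85.4
```

```bash
python3 - <<'E'
from bench import *
from h import *
plan((600.5,-212,236,87.5),n=3)
t=get_image('top');H,S,V=HSV(t);print('low t',rect(t,win(S>45,245,105,305,178),12))
d=get_image('wrist');save(d,'pics/w12.png');H,S,V=HSV(d)
print('low w',rect(d,win((S>60)&(V>100),120,20,380,240),12))
E
```

```text
t 32.7 at [ 5.913e+02 -2.000e-01  2.382e+02] ytool 87.6 tiltz [-0.  0. -1.] w 85.3 F [-0.3  0.7  0.4]
-> turn z 0.1  shift x -1.85 y -21.12 z 0.22 cm
low t [623.3   5.7  90.   85.5 -78.8]
low w [641.3   6.5 119.   89.1  11.1]
```

Request:
servo_tool(
  rows=[
    [1,-0.25,-3,0,0,0,0],
    [1,-0.4,-4.5,0,0,0,0],
    [1,-0.4,-4.5,0,0,0,0],
    [1,-0.4,-4.5,0,0,0,0],
    [1,-0.3,-3,0,0,0,0],
    [1,-0.1,-1.6,0,0,0,0],
    [1,0,0,0,0,0,0],
    [1,0,0,0,0,0,0],
    [1,0,0,0,0,0,0],
  ],
)

```text
clock: 33.7
position: [600.6, -211.3, 238.4]
ee_rot: [0.021, 1.0, 0.0, 0.0]
contact_force: [0.3, -0.5, -0.5]
gripper_width: 85.3
```

```bash
python3 - <<'E'
from bench import *
from h import *
plan((600.5,-212,53,87.5),n=4)
d=get_image('wrist');H,S,V=HSV(d);print('tall',rect(d,win((S>60)&(V>100),150,40,350,260),88))
E
```

```text
t 33.85 at [ 600.6 -211.3  238.5] ytool 87.6 tiltz [ 0.  0. -1.] w 85.1 F [ 0.1  0.1 -0.7]
-> turn z 0.1  shift x 0.00 y -0.07 z 18.55 cm
tall [ 599.5 -212.4   90.5   55.1   -3. ]
```

Request:
servo_tool(
  rows=[
    [1,0.05,-0.08,3,0,0,0.3],
    [1,0,0,4,0,0,0],
    [1,0,0,4,0,0,0],
    [1,0,0,4,0,0,0],
    [1,0,0,2,0,0,0],
    [1,0,0,1,0,0,0],
    [1,0,0,0.5,0,0,0],
    [1,0,0,0,0,0,0],
    [0,0,0,0,0,0,0],
    [0,0,0,0,0,0,0],
    [0,0,0,0,0,0,0],
    [0,0,0,0,0,0,0],
  ],
)

```text
clock: 35.1
position: [600.9, -213.6, 55.0]
ee_rot: [0.025, 1.0, -0.0, 0.002]
contact_force: [0.5, 1.1, 6.1]
gripper_width: 55.5
```

Request:
servo_tool(
  rows=[
    [0,0,0,0,0,0,0],
    [0,0,0,0,0,0,0],
    [0,0,0,0,0,0,0],
  ],
)

```text
clock: 35.4
position: [600.9, -213.6, 55.0]
ee_rot: [0.025, 1.0, -0.0, 0.002]
contact_force: [0.1, 1.0, 5.9]
gripper_width: 55.4
```

```bash
python3 - <<'E'
from bench import *
from h import *
plan((647.5,8.3,125,101.2),n=4)
E
```

```text
t 35.55 at [ 600.9 -213.6   55. ] ytool 87.2 tiltz [ 0.003 -0.001 -1.   ] w 55.6 F [-0.6  1.8  4.4]
-> turn z -14.0  shift x -8.88 y 20.86 z -7.00 cm
```

Request:
servo_tool(
  rows=[
    [0,0,0,-0.6,0,0,0],
    [0,0,0,-2,0,0,0],
    [0,0,0,-2.4,0,0,0],
    [0,0,0,-2,0,0,-4.6],
    [0,0,0,0,0,0,-4.7],
    [0,0,0,0,0,0,-4.7],
    [0,-1,2.36,0,0,0,0],
    [0,-1.5,3.5,0,0,0,0],
    [0,-1.7,4,0,0,0,0],
    [0,-1.7,4,0,0,0,0],
    [0,-1.5,3.5,0,0,0,0],
    [0,-1,2.4,0,0,0,0],
  ],
)

```text
clock: 36.75
position: [643.7, -0.9, 122.7]
ee_rot: [-0.098, 0.995, 0.0, -0.001]
contact_force: [-0.7, 0.3, -2.5]
gripper_width: 55.3
```

Request:
servo_tool(
  rows=[
    [0,-0.48,1.1,0,0,0,0],
    [0,0,0,0,0,0,0],
    [0,0,0,0,0,0,0],
    [0,0,0,0,0,0,0],
    [0,0,0,0,0,0,0],
  ],
)

```text
clock: 37.25
position: [646.3, 7.0, 123.3]
ee_rot: [-0.096, 0.995, -0.0, -0.0]
contact_force: [0.4, -0.1, -1.6]
gripper_width: 55.6
```

```bash
python3 - <<'E'
from bench import *
from h import *
plan((647.5,8.3,64,101.2),n=4)
d=get_image('wrist');save(d,'pics/w13.png',(130,60,380,240),3,1.2)
np.save('w13.npy',d,allow_pickle=True)
E
```

```text
t 37.4 at [646.4   7.2 123.4] ytool 101.1 tiltz [-0.  0. -1.] w 55.2 F [-0.7 -0.4 -2.1]
-> turn z -0.1  shift x -0.13 y 0.08 z 5.94 cm
```

View pics/w13.png

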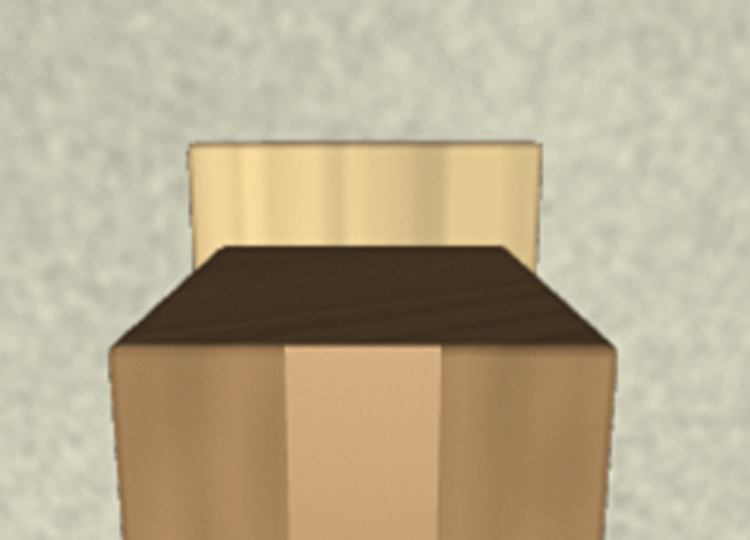

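```bash
python3 - <<'E'
from h import *
d=np.load('w13.npy',allow_pickle=True).item()
a=np.radians(11.2);u=np.array([np.cos(a),np.sin(a)]);v=np.array([-u[1],u[0]]);U=np.array([u,v]).T
for n,L,z,h in(('bot',[(222,246),(502,246)],71.4,45),('top',[(113,347),(612,347)],156.4,45),('stand',[(191,146),(541,146)],12,65)):
    p=ray(d,np.array(L)/3+[130,60]-.33,z)[:,:2]@U;print(n,p.round(1).tolist(),p.mean(0)+[h,0])
print(np.array([646.4,7.2])@U)
E
```

```text
bot [[589.6, -146.0], [589.7, -91.5]] [ 634.63265792 -118.71452792]
top [[589.5, -145.4], [589.6, -91.8]] [ 634.57786693 -118.57373548]
stand [[572.2, -161.6], [572.4, -73.9]] [ 637.26464611 -117.7328779 ]
[ 635.48789975 -118.49020751]
```

Request:
servo_tool(
  rows=[
    [0,-0.25,0.08,1,0,0,0],
    [0,0,0,2,0,0,0],
    [0,0,0,1.6,0,0,0],
    [0,0,0,0.7,0,0,0],
    [0,0,0,0.4,0,0,0],
    [0,0,0,0,0,0,0],
    [0,0,0,0,0,0,0],
  ],
)

```text
clock: 38.15
position: [649.5, 9.8, 67.0]
ee_rot: [-0.097, 0.995, -0.0, 0.001]
contact_force: [0.2, -1.0, -1.4]
gripper_width: 55.4
```

Request:
servo_tool(
  rows=[
    [0,0,0,0.1,0,0,0],
    [0,0,0,0.05,0,0,0],
    [0,0,0,0,0,0,0],
    [0,0,0,0,0,0,0],
  ],
)

```text
clock: 38.55
position: [648.9, 9.6, 65.0]
ee_rot: [-0.097, 0.995, 0.0, 0.0]
contact_force: [0.8, -0.4, -1.6]
gripper_width: 55.1
```

Request:
servo_tool(
  rows=[
    [0,0,0,0.08,0,0,0],
    [0,0,0,0.05,0,0,0],
    [0,0,0,0,0,0,0],
    [0,0,0,0,0,0,0],
  ],
)

```text
clock: 38.95
position: [649.0, 9.7, 64.1]
ee_rot: [-0.097, 0.995, -0.0, 0.0]
contact_force: [-1.7, 0.6, 3.8]
gripper_width: 55.4
```

Contact is felt, so I'll release, rise, back off and check.

Request:
servo_tool(
  rows=[
    [1,0,0,0,0,0,0],
    [1,0,0,0,0,0,0],
    [1,0,0,0,0,0,0],
    [1,0,0,-1,0,0,0],
    [1,0,0,-3,0,0,0],
    [1,0,0,-4,0,0,0],
    [1,0,0,-4,0,0,0],
    [1,0,0,-4,0,0,0],
    [1,0,0,-2,0,0,0],
    [1,0,0,0,0,0,0],
    [1,0,0,0,0,0,0],
    [1,0,0,0,0,0,0],
  ],
)

```text
clock: 40.15
position: [648.1, 9.6, 242.1]
ee_rot: [-0.097, 0.995, 0.0, -0.001]
contact_force: [1.2, -1.1, -0.4]
gripper_width: 85.2
```

```bash
python3 - <<'E'
from bench import *
from h import *
plan(n=3)
d=get_image('wrist');np.save('w14.npy',d,allow_pickle=True);s=get_image('scene')
a=cv2.resize(d['image'][60:250,150:360],None,fx=2.4,fy=2.4,interpolation=2);b=cv2.resize(s['image'][170:290,180:360],None,fx=1.6,fy=1.6,interpolation=2)
print(a.shape,b.shape)
o=np.zeros((456,800,3),np.uint8);o[:,:504]=a;o[:192,508:796]=b;cv2.imwrite('pics/w14.png',np.clip(o[...,::-1]*1.2,0,255).astype(np.uint8))
E
```

```text
t 40.25 at [648.1   9.6 241.9] ytool 101.2 tiltz [-0.003 -0.001 -1.   ] w 85.5 F [-0.8 -0.7 -0.6]
(456, 504, 3) (192, 288, 3)
```

View pics/w14.png

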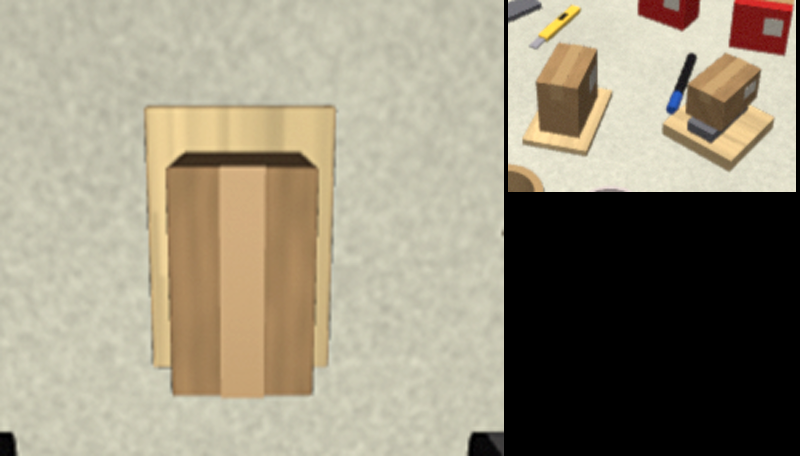

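```bash
python3 - <<'E'
from h import *
d=np.load('w14.npy',allow_pickle=True).item()
a=np.radians(11.2);u=np.array([np.cos(a),np.sin(a)]);v=np.array([-u[1],u[0]]);U=np.array([u,v]).T
for n,L,z in(('carton',[(167,167),(318,167),(313,396),(173,396)],97),('stand',[(146,108),(335,108),(328,366),(153,366)],12)):
    p=ray(d,np.array(L)/2.4+[150,60]-.3,z)[:,:2]@U;print(n,p.mean(0).round(1),p.round(1).tolist(),'dyaw',np.degrees([np.arctan2(*(p[3]-p[0])[::-1]),np.arctan2(*(p[2]-p[1])[::-1])]).round(1))
E
```

```text
carton [ 637.1 -116.8] [[592.4, -144.3], [592.5, -89.5], [681.7, -89.1], [681.6, -144.5]] dyaw [-0.1  0.2]
stand [ 636.3 -117.9] [[572.6, -161.7], [572.8, -73.8], [700.0, -73.3], [699.9, -162.7]] dyaw [-0.5  0.2]
```

```bash
python3 -c "
from bench import *
print(job_done())"
```

```text
the job is handed in; nothing more can be done
None
```

The two cartons are swapped and the job was handed in at about 40 s, with the gripper open and clear above everything. No force reading went above about 7 N.

- **Sequence:** I parked the tall carton on the mat. Then I stacked the thick (17 mm) and thin (8 mm) plates on the high stand, put the short carton on them, and moved the tall carton to the low stand. The middle plate stayed where it lay.
- **Level tops:** by the given sizes both tops are at 97 mm (22 + 17 + 8 + 50 and 12 + 85). I did not measure this directly; each placing made contact within about 0.5 mm of the expected height.

My last wrist-camera checks, by rays good to about 2 mm:

| Item | Off centre of its stand | Out of square |
|---|---|---|
| Short carton on the plates | 0.6 and 0.9 mm | under about 0.5° |
| Tall carton on the low stand | 0.8 and 1.1 mm | under about 0.5° |
| Thick plate | about 2 mm | 0.1° |
| Thin plate | not measured after release | not measured |

- **Disagreements:** the wrist and top cameras differed by up to about 2.5 mm on absolute positions. Close views of the high stand's near edge also read about 2 mm off from views higher up. I placed by offsets within one view and used part of the correction.
- **Failed check:** one measurement of the low stand partway through was cut off by the arm and the mask window, so I did not use it.

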